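# Stamp back in its tub, tubs closed with their own lids

## Robot

A 7-joint arm with a two-finger parallel gripper is mounted at the origin on the work surface. World frame = base frame: x ahead of the robot, y to its left, z up, the work surface at z = 0. Lengths are in m, angles in rad, forces in N, time in s.
With the tool pointing down it reaches from about 0.35 to 0.9 m from the base axis. Payload 7.2 kg.
Tool frame: the origin (TCP) lies midway between the tips of the shut fingers; the grasp point (between the pads) lies 19 mm behind it (manip.grip_point_offset is the distance from the TCP to the grasp point, in m); z points along the fingers, y is the line along which they close (so a half turn about z gives the same grasp; the last joint's range is limited). The gripper opens to 85 mm and grips with 20 to 120 N. Pads are 22 mm wide; open, the fingers measure 114 mm over their backs; the gripper's body (76 mm by 85 mm) begins 54 mm behind the grasp point. The pads swing forward as they close: fully open they stand 13 mm farther back than shut.
Start: joints at [1.247, 0.411, -0.013, 1.596, 0.006, 1.134, -0.082], TCP at [0.158, -0.605, 0.231] pointing down, gripper open.
Joint ranges: [-2.95, 2.95], [-0.29, 1.99], [-1.47, 1.44], [0.14, 2.54], [-1.03, 4.17], [0.13, 1.85], [-2.86, 2.86]. Speed limits (rad/s): [2.39, 2.39, 3.01, 3.01, 3.14, 3.14, 3.14].

## Interface

Orientations are given as a rotation vector (axis times angle).
In Python, from cell import manip, viewer gives the robot as it stands. Calls block until the motion is done:
- manip.move_ptp(position, orientation): joint-space move of the TCP to a pose.
- manip.servo_line(position, rate=0.15, frame=None, contact_N=None): straight line of the TCP; frame=None keeps the orientation; rate is the mean speed in m/s. With contact_N (N) it stops when the force on the tool has changed by that much, and returns True; else False.
- manip.movej(angles): joint-space move.
- manip.move_gripper(opening, force=None): opening from 0.0 (shut) to 1.0 (fully open); force is the grip in N (None keeps the last); returns when the fingers have stopped.
- manip.sleep(seconds).
- manip.inverse_kinematics(position, orientation): joint angles nearest the present ones, or None.
- viewer.camera(name): name is "scene" or "top"; returns a dict with "color" (384x512x3 uint8, red, green, blue), "depth" (384x512 float32, m along the optical axis (not along the pixel's ray), 0 where there is no reading), "vfov" (degrees; the focal length in pixels is half the picture's height over the tangent of half this angle, whatever the lens; pixels are square), "cx", "cy" (the principal point, pixels), "D" ([k1, k2, p1, p2, k3] as OpenCV has them; the pictures are not rectified), "origin" and "attitude" of the camera in the world. Camera axes: x right, y up, looking along -z (the intrinsics and any distortion apply to the point x, -y, -z); pixel columns grow to the right and rows downward; lengths in m; the calibration is good to about 2 mm. A picture is of the moment at which its call begins.
A pose or a line that the arm cannot do raises manip.PlanningError and nothing moves.
- manip.hand_in(): hands the job in; it is judged then, once.
Trained networks look in a picture, given as the dict that the camera call returned (one of the last four; its "shot" number tells which), for a name from the list of things; names that differ only in an ending like _2 or _b are one class to them, and where a whole thing is asked for, a point or a joint stands for the part that bears it (a point fixed in the world has none). Each returns a list of dicts, best first, with "p" (0 to 1); they miss things now and then, are a little off and sometimes report something else, mostly with a low value. They report only what shows in the picture. A call takes as long as a camera call.
- viewer.spot_in(picture, query): "xyz" ([x, y, z] in m, in world coordinates, good to about 4 mm: the middle of the surface that is visible of it).
- viewer.masks_of(picture, query): "region" (384x512 bool, what is visible of it).
Readings, each from a call of its own:
- manip.current_clock(): time.
- manip.current_joints(): joint angles.
- manip.current_qd(): joint speeds.
- manip.current_joint_torque(): joint torques, N m.
- manip.current_eef_pos(): TCP position.
- manip.current_ee_rot(): TCP orientation.
- manip.current_contact_force(): force on the tool from outside, world axes, zero at the start.
- manip.current_moment(): the same for the moment, N m.
- manip.current_width(): opening from 0.0 (shut) to 1.0 (fully open).
- manip.current_grasp_force(): force on a finger pad.
Only numpy, scipy, OpenCV 4.12 (cv2) and the standard library are available. Lean on these libraries where they do the work, as an engineer would, in place of code of your own. Each camera call takes 0.05 s, during which the arm holds its last target. There are 200 camera calls.

## Task

Tidy up the stamp tubs: put the green-handled stamp back inside the green tub, and then close the green tub and the blue tub, each with the lid of its own colour from the sloping rack. Set the lids down gently, level and fully down over the rims, without shifting or tipping the tubs, and leave everything else on the table where it is.

Things in the scene. Friction and masses are not known exactly. Their poses are not given: they have to be found in the camera images.
- tub_green: green tub: round, open at the top, green all over, outer diameter 92 mm, inner 84 mm, 78 mm high, floor 6 mm thick, 450 g, stands loose on the table. Origin: centre of its underside; z up.
- tub_blue: blue tub: round, open at the top, blue all over, outer diameter 92 mm, inner 84 mm, 78 mm high, floor 6 mm thick, 450 g, stands loose on the table. Origin: centre of its underside; z up.
- lid_green: green disc 108 mm across, 18 mm high with its skirt (12 mm deep, inner diameter 100); on top a pale bar handle 36 mm long (lid x), 16 wide (lid y), from 18 to 48 mm above the origin. 100 g. Origin: centre of the skirt's lower edge; z out through the handle, at first leaning 35 deg towards the robot's side. Seated, origin 66 mm above the tub's origin, 4 mm play all round.
- lid_blue: blue disc 108 mm across, 18 mm high with its skirt (12 mm deep, inner diameter 100); on top a pale bar handle 36 mm long (lid x), 16 wide (lid y), from 18 to 48 mm above the origin. 100 g. Origin: centre of the skirt's lower edge; z out through the handle, at first leaning 35 deg towards the robot's side. Seated, origin 66 mm above the tub's origin, 4 mm play all round.
- stamp_green: Hand stamp standing on the table: brown wooden block 28 x 28 x 14 mm, on it an upright green round handle 20 mm in diameter, 38 mm tall (52 mm over all). 40 g. Origin: centre of the block's underside; z up along the handle. It fits in the tub in any position, under the lid.
- rack: Fixed wooden rack: dark board 270 mm wide (y), 136 long, rising at 35 deg towards its +x (away from the robot) to about 95 mm height; pale ledge at the low edge, 14 mm proud of the board. The lids lie on it side by side, 128 mm between centres, against the ledge, handles' long side up the slope. Origin: centre of its footprint on the table; nothing above it.
- tub_orange: Bystander: orange tub like the others, already closed with a fixed orange lid and bar handle; 114 mm high over all, stands among the other tubs. Origin: centre of the underside.
- stamp_yellow: Bystander: stamp like the green one, with a yellow handle. It stands near the green one, at least 60 mm between centres. Origin: centre of the underside.
- glue: Bystander: white glue bottle with red cap, 54 mm in diameter, 150 mm high, at the back. Origin: centre of the underside.
- figure: Bystander: small terracotta animal figure on a dark round base 68 mm across, 128 mm high, at the back. Origin: centre of the underside.
- jar: Bystander: clear jar with pale wooden discs in it, 80 mm in diameter, 118 mm high, at the back. Origin: centre of the underside.
- spatula: Bystander: spatula 200 mm long lying flat on the table, nearer the robot than the rack. Origin: on its underside, midway along.

How it is judged:
By the outcome, as a careful person would: the job done as asked, in the order asked, and still so for the second after the job is handed in, with the robot touching nothing.
It also fails if it takes over 67 s, if anything falls off the work surface, if the arm or the gripper's body presses on something with over 40 N, if the wrist force passes 120 N, or if a joint passes its speed limit or range.

## Working session

There is one attempt and no reset: what is moved stays moved. The work goes in short steps, each a Python script; the robot and the scene stay as the last script left them, time stands still between calls to the robot, and variables do not carry over. Pictures are saved under pics/ and viewed, at most 10 in all, crops included, and the job is handed in when it is done.

```bash
ls; mkdir -p pics; cat > h.py <<'E'
import numpy as np, cv2
from scipy.spatial.transform import Rotation as R
from cell import manip, viewer
def cam(n): return viewer.camera(n)
def save(c,f,box=None,s=1):
    im=c["color"][...,::-1]
    if box: im=im[box[1]:box[3],box[0]:box[2]]
    cv2.imwrite("pics/"+f,cv2.resize(im,None,fx=s,fy=s))
def cloud(c,m=None):
    "world points of (masked) pixels"
    h,w=c["depth"].shape; f=h/2/np.tan(np.radians(c["vfov"])/2)
    K=np.array([[f,0,c["cx"]],[0,f,c["cy"]],[0,0,1.]])
    ok=c["depth"]>0
    if m is not None: ok&=m
    v,u=np.nonzero(ok); d=c["depth"][v,u].astype(float)
    n=cv2.undistortPoints(np.stack([u,v],1).astype(float)[:,None],K,np.array(c["D"],float))[:,0]
    P=np.stack([n[:,0]*d,-n[:,1]*d,-d],1)
    a=np.array(c["attitude"],float)
    A=a if a.shape==(3,3) else R.from_rotvec(a).as_matrix()
    return P@A.T+np.array(c["origin"])
E
python3 - <<'E'
from h import *
for n in("scene","top"):
    c=cam(n); save(c,n+"0.png",s=1.5)
    print(n,c["origin"],c["attitude"],c["vfov"],c["cx"],c["cy"],c["D"])
    for q in "tub_green tub_blue tub_orange lid_green lid_blue stamp_green stamp_yellow rack glue figure jar spatula".split():
        r=viewer.masks_of(c,q); s=viewer.spot_in(c,q)
        o=[]
        for x in r[:2]:
            P=cloud(c,x["region"])
            if len(P): o.append((round(x["p"],2),len(P),np.median(P,0).round(3).tolist(),np.percentile(P,2,0).round(3).tolist(),np.percentile(P,98,0).round(3).tolist()))
        print(q,o,[(round(x["p"],2),np.round(x["xyz"],3).tolist()) for x in s[:2]])
print(manip.current_ee_rot(),manip.current_eef_pos(),manip.current_clock(),manip.grip_point_offset)
E
```

```text
pics
scene [1.11052025 0.06672581 0.85215513] [0.47786055 0.53006432 1.64429674] 45.53786496121995 261.2629811365302 191.89422101627795 [-0.00497846  0.          0.          0.          0.        ]
tub_green [(0.8, 2184, [0.608, -0.08, 0.039], [0.575, -0.121, 0.003], [0.664, -0.034, 0.08])] [(0.78, [0.609, -0.075, 0.04])]
tub_blue [(0.95, 1823, [0.454, -0.032, 0.044], [0.423, -0.073, 0.005], [0.512, 0.011, 0.081])] [(0.58, [0.459, -0.036, 0.047])]
tub_orange [(0.68, 2478, [0.567, -0.276, 0.084], [0.501, -0.333, 0.002], [0.602, -0.234, 0.115]), (0.54, 1784, [0.453, -0.032, 0.044], [0.423, -0.072, 0.005], [0.512, 0.011, 0.081])] [(0.92, [0.567, -0.277, 0.086])]
lid_green [(0.94, 1228, [0.556, 0.309, 0.084], [0.503, 0.263, 0.044], [0.59, 0.363, 0.101])] [(0.79, [0.558, 0.309, 0.083]), (0.4, [0.286, 0.225, 0.003])]
lid_blue [(0.76, 1079, [0.544, 0.184, 0.085], [0.492, 0.136, 0.046], [0.577, 0.234, 0.101])] [(0.75, [0.543, 0.184, 0.082])]
stamp_green [(0.57, 216, [0.43, -0.294, 0.022], [0.41, -0.318, 0.002], [0.438, -0.283, 0.055])] [(0.39, [0.456, -0.188, 0.025])]
stamp_yellow [(0.53, 22
[... 2350 characters left out ...]
0.007])]
figure [(0.75, 656, [0.709, -0.22, 0.052], [0.688, -0.257, -0.001], [0.746, -0.194, 0.124]), (0.26, 1211, [0.471, -0.033, 0.008], [0.421, -0.074, 0.001], [0.508, 0.01, 0.08])] [(0.67, [0.708, -0.219, 0.056])]
jar [(0.82, 1056, [0.752, 0.129, 0.115], [0.73, 0.095, 0.009], [0.798, 0.164, 0.122]), (0.39, 1478, [0.528, 0.183, 0.074], [0.485, 0.137, 0.036], [0.575, 0.236, 0.099])] [(0.97, [0.753, 0.127, 0.116]), (0.58, [0.629, -0.08, 0.01])]
spatula [(0.61, 1161, [0.283, 0.224, 0.004], [0.225, 0.201, -0.002], [0.411, 0.261, 0.022])] [(0.94, [0.286, 0.221, 0.005]), (0.32, [0.53, 0.179, 0.073])]
[3.11586396e+00 4.00715269e-01 6.22187279e-05] [ 0.15815251 -0.60468657  0.23130684] 2.5 0.0187
```

View pics/scene0.png

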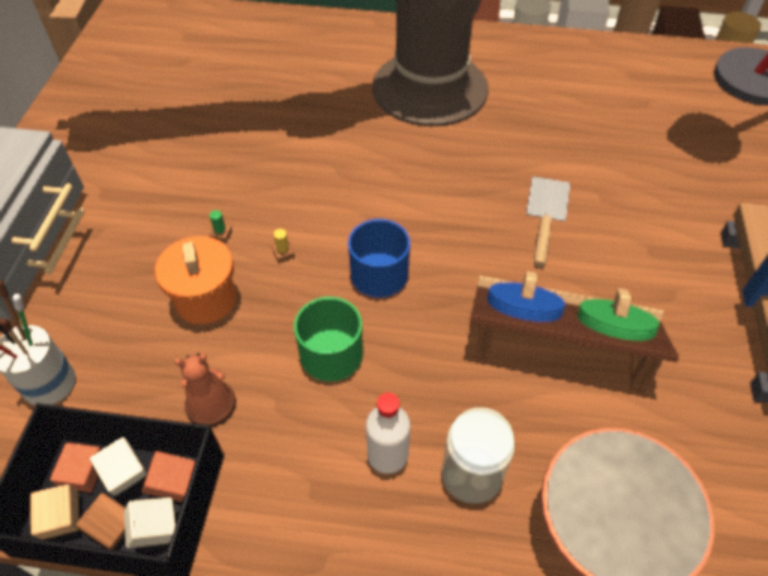

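View pics/top0.png

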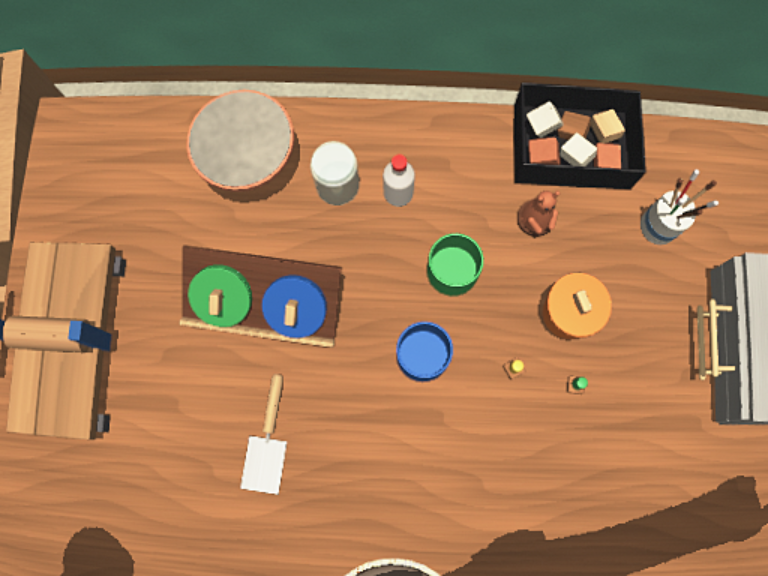

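The scene view shows the green stamp at (217,222), the yellow stamp at (281,240), the open blue tub at (379,258) and green tub at (329,338), and the lids on the rack at (527,300) blue and (620,317) green. The network positions agree with this, and neither picture shows the arm over the work area. Next I'll refine the poses geometrically.

```bash
cat > meas.py <<'E'
from h import *
import json
cs=[cam("scene"),cam("top")]
def pts(q,near):
    o=[]
    for c in cs:
        P=cloud(c); col=c["color"][c["depth"]>0].astype(int)
        k=np.linalg.norm(P[:,:2]-near,axis=1)<.075
        o.append((P[k],col[k]))
    return o
def rim(n,near):
    for P,c in pts(n,near):
        k=(P[:,2]>.073)&(P[:,2]<.083)
        (x,y),r=cv2.minEnclosingCircle(P[k,:2].astype(np.float32))
        print(n,k.sum(),np.round([x,y,r,np.median(P[k,2])],4))
rim("green",(.617,-.08)); rim("blue",(.465,-.032))
for n,near in(("sg",(.427,-.29)),("sy",(.45,-.187))):
    for P,c in pts(n,near):
        k=(P[:,2]>.046)&(P[:,2]<.06)&(np.linalg.norm(P[:,:2]-near,axis=1)<.04)
        (x,y),r=cv2.minEnclosingCircle(P[k,:2].astype(np.float32))
        print(n,k.sum(),np.round([x,y,r,np.median(P[k,2])],4), c[k].mean(0).round())
yaw=np.arctan2(-.0125,.1265)
M=R.from_euler('z',yaw).as_matrix()@R.from_euler('y',-35,degrees=True).as_matrix()
print("yaw",np.degrees(yaw)); 
for n,near,ch in(("lid_green",(.54,.309),1),("lid_blue",(.528,.183),2)):
    for P,c in pts(n,near):
        other=[x for x in(0,1,2) if x!=ch]
        colr=(c[:,ch]>1.4*c[:,0])&(c[:,ch]>1.2*c[:,other].max(1))
        Q=P@M                       # lid axes
        D=Q[colr]; h=np.median(D[:,2]); D=D[abs(D[:,2]-h)<.004]
        A=np.c_[D[:,:2],np.ones(len(D))]; s=np.linalg.lstsq(A,D[:,2],rcond=None)[0]
        (x,y),r=cv2.minEnclosingCircle(D[:,:2].astype(np.float32))
        H=Q[(Q[:,2]>h+.022)&(Q[:,2]<h+.036)&(np.hypot(Q[:,0]-x,Q[:,1]-y)<.04)]
        T=H[H[:,2]>h+.027]
        rc=cv2.minAreaRect((T[:,:2]*1000).astype(np.float32))
        print(n,len(D),"r",round(r,4),"h",round(h,4),"slope",s[:2].round(3),"origin",(M@[x,y,h-.018]).round(4),"disc",round(x,4),round(y,4),"handle",np.round(rc[0],1),np.round(rc[1],1),round(rc[2],1))
print(manip.current_clock())
for nm,p,rot in(("stamp",[.42,-.29,.02],R.from_euler('x',180,degrees=True)),):
    pass
E
python3 meas.py
```

```text
green 355 [ 0.6184 -0.079   0.0471  0.0784]
green 187 [ 0.6174 -0.0793  0.0467  0.0775]
blue 289 [ 0.4666 -0.0319  0.0468  0.0783]
blue 202 [ 0.4655 -0.0315  0.0462  0.0774]
sg 54 [ 0.4248 -0.2965  0.0109  0.052 ] [ 93. 163.  85.]
sg 53 [ 0.4234 -0.2969  0.0104  0.0512] [102. 192. 113.]
sy 54 [ 0.45   -0.1886  0.0117  0.0522] [233. 199.  83.]
sy 52 [ 0.4497 -0.189   0.01    0.0514] [240. 225. 108.]
yaw -5.643318280533979
lid_green 609 r 0.0522 h -0.2326 slope [-0.022  0.004] origin [0.5545 0.3118 0.059 ] disc 0.4607 0.3648 handle [456.8 365.4] [15.8 33.3] 84.7
lid_green 1050 r 0.0547 h -0.234 slope [-0.002 -0.002] origin [0.549  0.313  0.0534] disc 0.4529 0.3654 handle [453.7 364.7] [16.1 36.2] 89.5
lid_blue 587 r 0.0527 h -0.2327 slope [-0.018  0.002] origin [0.5407 0.1855 0.058 ] disc 0.459 0.2378 handle [455.3 237.2] [33.5 14.5] 0.7
lid_blue 1082 r 0.0543 h -0.2338 slope [-0.003 -0.001] origin [0.5363 0.1861 0.0535] disc 0.4529 0.2379 handle [453.4 236.3] [36.  15.8] 5.4
2.6
```

Both cameras agree to about 1.5 mm on the stamp and tub centres, and the top view fits both lids cleanly. Starting with the stamp, after an IK check of the later poses.

```bash
cat >> h.py <<'E'
YAW=np.radians(-5.64)
M=R.from_euler('z',YAW).as_matrix()@R.from_euler('y',-35,degrees=True).as_matrix()
LID={"green":M@[.4533,.365,-.2335-.018],"blue":M@[.4533,.237,-.2337-.018]}
TUB={"green":np.array([.6178,-.0792]),"blue":np.array([.466,-.0317])}
SG=np.array([.424,-.2967])
def down(yaw=0.): return (R.from_euler('z',yaw)*R.from_euler('x',np.pi)).as_rotvec()
def lidrot(): return (R.from_matrix(M)*R.from_euler('x',np.pi)).as_rotvec()
def st(*a): print(*a,"t",round(manip.current_clock(),2),"p",np.round(manip.current_eef_pos(),4),"w",round(manip.current_width(),3),"F",np.round(manip.current_contact_force(),1),"g",round(manip.current_grasp_force(),1))
E
python3 - <<'E'
from h import *
for n in LID:
    print(n,LID[n].round(4))
    for h in(.023,.1): print(manip.inverse_kinematics(LID[n]+M@[0,0,h],lidrot()))
    print(manip.inverse_kinematics([*TUB[n],.089],down(YAW)))
P=np.vstack([cloud(cam("top"))]); k=(P[:,1]<-.38)&(P[:,1]>-.7)&(P[:,0]<.65)&(P[:,2]>.03)
print("cabinet",P[k].min(0),P[k].max(0))
manip.servo_line([.30,-.36,.19],rate=.3)
manip.move_gripper(.6,force=30); 
manip.move_ptp([*SG,.10],down()); st("above")
manip.servo_line([*SG,.021],rate=.12,contact_N=6); st("low")
manip.move_gripper(0.,force=30); st("grip")
manip.servo_line([*SG,.17],rate=.2); st("up")
c=cam("scene"); save(c,"s1.png",s=1.5)
E
```

```text
green [0.549  0.3126 0.054 ]
[-0.38086247  0.57553947 -0.63215325  2.11191176  1.47592558  0.82186274
  2.50195167]
[-0.02776734  0.68660079 -1.23617791  2.11832938  1.45895468  1.21022444
  2.56771819]
[ 0.25467796  0.57360572 -0.28678128  1.72127803  0.20124693  0.87559535
 -1.78731668]
blue [0.5365 0.1852 0.0538]
[-1.01126138  0.4170554   0.38277535  2.36978746  1.80369397  0.27628882
  2.17002585]
[ 0.25738996  0.48020978 -1.22959372  2.3276674   1.47497296  0.93272397
  2.61025481]
[ 0.36955155  0.38066637 -0.48911449  2.08777604  0.26431875  0.73177236
 -1.95734402]
cabinet [ 0.35888604 -0.62294721  0.03057707] [ 0.64187336 -0.5062827   0.1358869 ]
above t 4.88 p [ 0.4236 -0.2969  0.0999] w 0.601 F [-0.1 -0.5  0.9] g 0.0
low t 5.69 p [ 0.4242 -0.2973  0.0217] w 0.602 F [ 0.2 -0.2  0.5] g 0.0
grip t 6.08 p [ 0.4244 -0.2971  0.0217] w 0.223 F [-0.9 -0.7  5.7] g 30.6
up t 6.97 p [ 0.4233 -0.2963  0.169 ] w 0.222 F [ 0.2 -0.2 -0.9] g 30.1
```

```bash
python3 - <<'E'
from h import *
g=TUB["green"]
manip.servo_line([*g,.17],rate=.2); st("over")
manip.servo_line([*g,.045],rate=.15,contact_N=6); st("in")
print(manip.servo_line([*g,.0265],rate=.04,contact_N=3)); st("floor")
manip.move_gripper(.45); st("rel")
manip.servo_line([*g,.17],rate=.2); st("up")
c=cam("top"); save(c,"t1.png",(230,120,480,300),2.5)
E
```

```text
over t 8.62 p [ 0.6172 -0.0806  0.17  ] w 0.226 F [-0.3  0.6 -0. ] g 30.1
in t 9.61 p [ 0.6185 -0.0793  0.0459] w 0.223 F [ 0.2  0.  -0.6] g 30.1
True
floor t 9.99 p [ 0.6188 -0.0793  0.0323] w 0.225 F [ 1.9 -1.1  3.9] g 30.2
rel t 10.32 p [ 0.6197 -0.0803  0.0339] w 0.449 F [-1.7 -3.1 13.2] g 13.7
up t 11.17 p [ 0.6169 -0.0792  0.1685] w 0.451 F [-0.  -0.1 -0.6] g 0.0
```

View pics/t1.png

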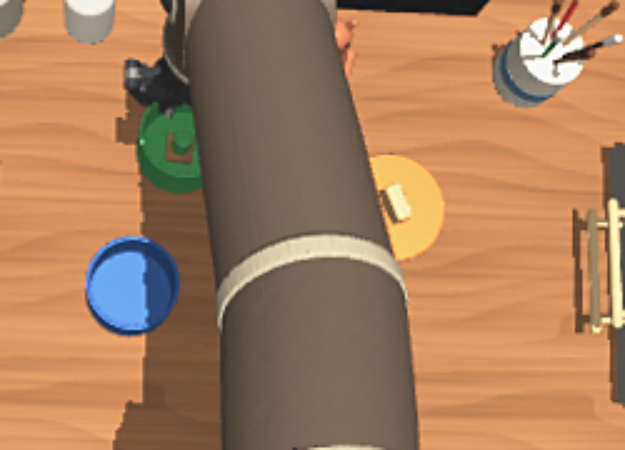

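The crop shows the stamp standing in the green tub, at (182,145), and the blue tub and orange tub undisturbed. Next is the green lid.

```bash
python3 - <<'E'
from h import *
L=LID["green"]; z=lambda h:L+M@[0,0,h]
q0=np.array(manip.current_joints()); best=None
for f in(0,np.pi):
    r=(R.from_rotvec(lidrot())*R.from_euler('z',f)).as_rotvec()
    q=manip.inverse_kinematics(z(.11),r)
    print(f,None if q is None else (np.round(q,2),np.abs(q-q0).max().round(2)))
    if q is not None and (best is None or np.abs(q-q0).max()<best[0]): best=(np.abs(q-q0).max(),r,f,q)
_,r,f,q=best
manip.movej(q); st("pre",f)
P=cloud(cam("top"))
for n in TUB:
    k=(P[:,2]>.073)&(P[:,2]<.083)&(np.linalg.norm(P[:,:2]-TUB[n],axis=1)<.06)
    print(n,k.sum(),cv2.minEnclosingCircle(P[k,:2].astype(np.float32)))
manip.servo_line(z(.05),rate=.2); st("near")
print(manip.servo_line(z(.026),rate=.08,contact_N=5)); st("low",(M.T@(manip.current_eef_pos()-L)).round(4))
c=cam("scene"); save(c,"s2.png",(290,140,470,275),4)
E
```

```text
0 (array([-1.83,  0.56,  1.12,  2.22, -0.01,  0.28, -2.52]), np.float64(2.07))
3.141592653589793 (array([-0.41,  0.4 , -0.68,  2.14,  1.25,  0.84, -0.5 ]), np.float64(1.14))
pre 3.141592653589793 t 12.78 p [0.4871 0.3176 0.144 ] w 0.451 F [ 0.5 -0.2 -0.9] g 0.0
green 182 ((0.6180700659751892, -0.07921180129051208), 0.04661799967288971)
blue 196 ((0.4652310907840729, -0.03150683641433716), 0.046095140278339386)
near t 13.28 p [0.5204 0.3147 0.0946] w 0.448 F [-0.6 -0.1  0.7] g 0.0
False
low [0.     0.0003 0.0265] t 13.73 p [0.5339 0.3143 0.0757] w 0.448 F [ 0.4 -0.   0.4] g 0.0
```

View pics/s2.png

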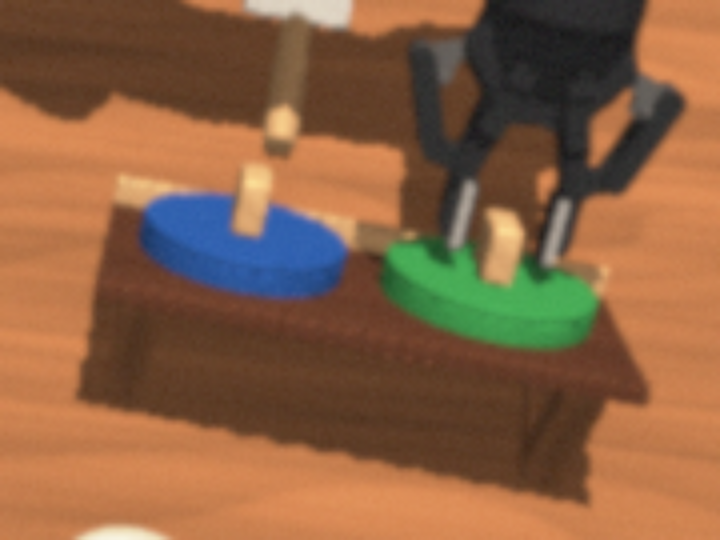

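The fingers straddle the green handle, with it centred between the pads at (500,245). Closing and lifting.

```bash
python3 - <<'E'
from h import *
L=LID["green"]; z=lambda h:L+M@[0,0,h]
manip.move_gripper(0.,force=45); st("grip",(M.T@(manip.current_eef_pos()-L)).round(4))
manip.servo_line(z(.10),rate=.15); st("up")
manip.servo_line([.50,.28,.20],rate=.25)
g=TUB["green"]; q0=np.array(manip.current_joints()); best=None
for yaw in np.radians(np.arange(-90,91,15)):
    r=(R.from_euler('z',yaw)*R.from_euler('x',np.pi)*R.from_euler('z',np.pi)).as_rotvec()
    q=manip.inverse_kinematics([*g,.16],r); q2=manip.inverse_kinematics([*g,.092],r)
    if q is None or q2 is None: continue
    m=np.abs(q-q0).max()
    if best is None or m<best[0]: best=(m,r,yaw,q)
print(np.degrees(best[2]),best[0],np.round(best[3],2),np.round(q0,2))
manip.movej(best[3]); st("over")
c=cam("scene"); save(c,"s3.png",(130,100,330,260),4)
c=cam("top")
for x in viewer.masks_of(c,"lid_green")[:2]:
    P=cloud(c,x["region"]); print(x["p"],len(P),np.percentile(P,[2,50,98],axis=0).round(4))
E
```

```text
grip [0.0002 0.0004 0.0267] t 14.11 p [0.5339 0.3145 0.076 ] w 0.176 F [-4.6 -0.4  6. ] g 45.0
up t 14.75 p [0.4922 0.3177 0.1356] w 0.179 F [ 0.2 -0.2 -1.6] g 43.9
-59.99999999999999 0.8315307613113131 [ 0.38  0.52 -0.46  1.66  0.26  1.03  0.36] [-0.28  0.27 -0.7   2.13  1.09  0.8  -0.27]
over t 16.63 p [ 0.6175 -0.0766  0.1597] w 0.174 F [ 0.5  0.1 -1.7] g 43.9
0.73 756 [[ 0.5645 -0.096   0.1448]
 [ 0.5965 -0.0549  0.1503]
 [ 0.6462 -0.0271  0.1802]]
0.5 197 [[ 0.572  -0.1082  0.0065]
 [ 0.5762 -0.0683  0.0439]
 [ 0.5972 -0.038   0.079 ]]
```

View pics/s3.png

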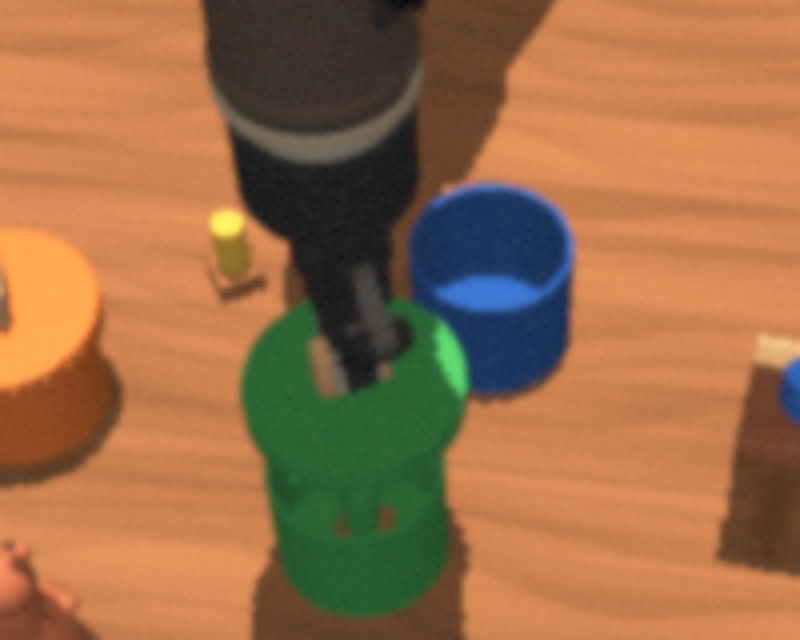

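The lid is held above the green tub, at about (355,385), with the stamp visible inside below it. Before lowering I'll check its tilt and centre relative to the TCP.

```bash
cat >> h.py <<'E'
def heldlid(ch,xy,zlo,zhi):
    "plane slope and centre of the coloured disc top, both cameras"
    for n in("scene","top"):
        c=cam(n); P=cloud(c); co=c["color"][c["depth"]>0].astype(float)
        o=[i for i in(0,1,2) if i!=ch]
        k=(co[:,ch]>1.25*co[:,o].max(1))&(np.linalg.norm(P[:,:2]-xy,axis=1)<.065)&(P[:,2]>zlo)&(P[:,2]<zhi)
        D=P[k]; D=D[abs(D[:,2]-np.median(D[:,2]))<.005]
        s=np.linalg.lstsq(np.c_[D[:,:2]-xy,np.ones(len(D))],D[:,2],rcond=None)[0]
        (x,y),r=cv2.minEnclosingCircle(D[:,:2].astype(np.float32))
        print(n,len(D),"slope deg",np.degrees(s[:2]).round(1),"z",s[2].round(4),"c",round(x,4),round(y,4),"r",round(r,4))
E
python3 - <<'E'
from h import *
st("now",np.round(manip.current_ee_rot(),3)); heldlid(1,manip.current_eef_pos()[:2],.138,.165); st("now")
E
```

```text
now [1.566 2.724 0.   ] t 16.78 p [ 0.6177 -0.0769  0.1602] w 0.173 F [ 0.3 -0.6 -1.9] g 43.9
scene 1516 slope deg [-0.3  0.1] z 0.1516 c 0.6173 -0.0748 r 0.0541
top 702 slope deg [ 0.4 -0.5] z 0.1505 c 0.6129 -0.0716 r 0.053
now t 16.88 p [ 0.6178 -0.0778  0.1603] w 0.175 F [ 0.   0.2 -0.9] g 43.9
```

```bash
python3 - <<'E'
from h import *
manip.servo_line([.6183,-.0805,.112],rate=.12); manip.sleep(.3); st("hov")
heldlid(1,manip.current_eef_pos()[:2],.09,.118); st("hov")
E
```

```text
hov t 17.73 p [ 0.6187 -0.0805  0.1127] w 0.172 F [-0.7  0.3 -1.9] g 43.9
scene 1418 slope deg [-0.4  0.2] z 0.1042 c 0.6188 -0.0784 r 0.0539
top 643 slope deg [-0.5  0.8] z 0.1021 c 0.6144 -0.0758 r 0.0533
hov t 17.83 p [ 0.6185 -0.0805  0.1125] w 0.177 F [ 0.3 -0.1 -1.5] g 43.9
```

```bash
python3 - <<'E'
from h import *
print(manip.servo_line([.6183,-.0809,.097],rate=.06,contact_N=4)); st("skirt")
print(manip.servo_line([.6183,-.0809,.0915],rate=.02,contact_N=3)); st("seat")
E
```

```text
False
skirt t 18.23 p [ 0.6178 -0.0809  0.0962] w 0.171 F [ 0.6 -0.1 -1.4] g 43.9
True
seat t 18.5 p [ 0.6189 -0.0808  0.0937] w 0.176 F [ 0.1 -0.6  5.2] g 44.8
```

```bash
python3 - <<'E'
from h import *
manip.move_gripper(.45); st("rel")
p=manip.current_eef_pos(); manip.servo_line([p[0],p[1],.19],rate=.15); st("up")
L=LID["blue"]; z=lambda h:L+M@[0,0,h]
r=(R.from_rotvec(lidrot())*R.from_euler('z',np.pi)).as_rotvec()
q0=np.array(manip.current_joints()); q=manip.inverse_kinematics(z(.11),r); print(np.round(q,2),np.round(q-q0,2))
manip.movej(q); st("pre")
heldlid(1,TUB["green"],.074,.095)
P=cloud(cam("top")); k=(P[:,2]>.073)&(P[:,2]<.083)&(np.linalg.norm(P[:,:2]-TUB["blue"],axis=1)<.06)
print(cv2.minEnclosingCircle(P[k,:2].astype(np.float32)))
manip.servo_line(z(.05),rate=.2)
print(manip.servo_line(z(.026),rate=.08,contact_N=5)); st("low",(M.T@(manip.current_eef_pos()-L)).round(4))
save(cam("scene"),"s4.png",(100,100,460,320),2.2)
E
```

```text
rel t 18.85 p [ 0.6178 -0.0809  0.0925] w 0.449 F [-0.3 -0.4  0.5] g 0.0
up t 19.65 p [ 0.6172 -0.081   0.1891] w 0.453 F [-0.1 -0.4 -1.3] g 0.0
[-0.21  0.24 -0.65  2.35  1.33  0.63 -0.48] [-0.6  -0.25 -0.17  0.73  1.08 -0.45 -0.85]
pre t 20.86 p [0.4746 0.1908 0.144 ] w 0.448 F [-0.5  0.5  1. ] g 0.0
scene 1615 slope deg [-0.3 -0.1] z 0.0852 c 0.6192 -0.0803 r 0.0547
top 1270 slope deg [-0.  -0.2] z 0.0839 c 0.6178 -0.0791 r 0.0548
((0.4656302332878113, -0.03160528838634491), 0.04621240496635437)
False
low [0.0002 0.0002 0.0267] t 21.91 p [0.5214 0.1868 0.0758] w 0.451 F [-1.1  0.1 -0.8] g 0.0
```

View pics/s4.png

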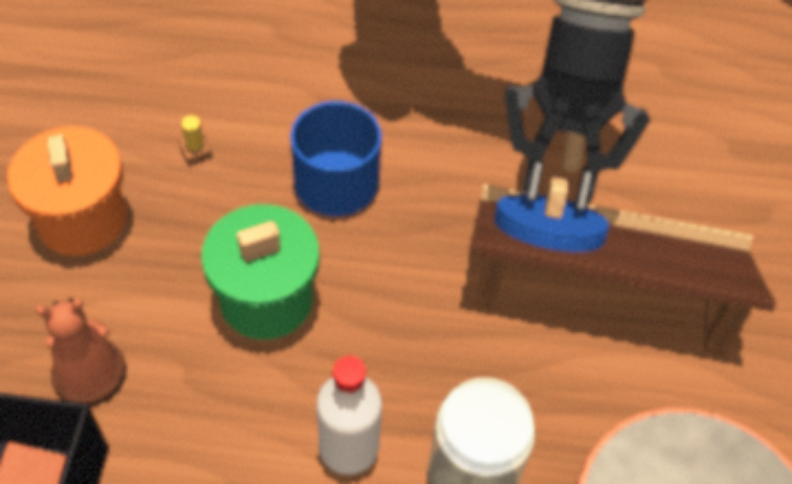

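The green lid at (260,250) sits level and fully down: its top measures 0.084–0.085 m against 0.084 expected. The fingers straddle the blue handle at (557,197).

```bash
python3 - <<'E'
from h import *
L=LID["blue"]; z=lambda h:L+M@[0,0,h]
manip.move_gripper(0.,force=45); st("grip",(M.T@(manip.current_eef_pos()-L)).round(4))
manip.servo_line(z(.11),rate=.15); st("up")
manip.servo_line([.47,.15,.20],rate=.2)
g=TUB["blue"]; q0=np.array(manip.current_joints()); best=None
for yaw in np.radians(np.arange(-90,91,15)):
    r=(R.from_euler('z',yaw)*R.from_euler('x',np.pi)*R.from_euler('z',np.pi)).as_rotvec()
    q=manip.inverse_kinematics([*g,.16],r); q2=manip.inverse_kinematics([*g,.092],r)
    if q is None or q2 is None: continue
    m=np.abs(q-q0).max()
    if best is None or m<best[0]: best=(m,r,yaw,q)
print(np.degrees(best[2]),best[0])
manip.movej(best[3]); manip.sleep(.3); st("over")
manip.servo_line([*g,.112],rate=.12); manip.sleep(.3); st("hov")
heldlid(2,manip.current_eef_pos()[:2],.09,.118); st("hov")
E
```

```text
grip [0.0003 0.0002 0.0267] t 22.28 p [0.5215 0.1869 0.0759] w 0.175 F [-3.6  0.6  6.4] g 44.2
up t 22.99 p [0.4739 0.1912 0.1439] w 0.176 F [ 0.4 -0.6 -0.3] g 43.8
-59.99999999999999 0.9226814433143895
over t 24.68 p [ 0.4658 -0.0307  0.1602] w 0.175 F [ 0.1 -0.2 -0.4] g 43.9
hov t 25.53 p [ 0.4664 -0.0318  0.1126] w 0.174 F [-0.5 -0.2 -1.1] g 43.9
scene 1082 slope deg [-0.3  0.1] z 0.1044 c 0.4678 -0.0306 r 0.0542
top 185 slope deg [0.2 1.6] z 0.1018 c 0.4508 0.0044 r 0.0382
hov t 25.63 p [ 0.4662 -0.0317  0.1124] w 0.177 F [-0.9 -1.  -0.6] g 43.9
```

```bash
python3 - <<'E'
from h import *
x,y=.465,-.0328
print(manip.servo_line([x,y,.097],rate=.06,contact_N=4)); st("skirt")
print(manip.servo_line([x,y,.0915],rate=.02,contact_N=3)); st("seat")
manip.move_gripper(.45); st("rel")
p=manip.current_eef_pos(); manip.servo_line([p[0],p[1],.2],rate=.15)
manip.movej([1.247,0.411,-0.013,1.596,0.006,1.134,-0.082]) if False else manip.servo_line([.42,.2,.25],rate=.25); st("away")
heldlid(2,TUB["blue"],.074,.095); heldlid(1,TUB["green"],.074,.095)
save(cam("scene"),"s5.png",s=1.5)
E
```

```text
False
skirt t 26.03 p [ 0.4645 -0.0328  0.0964] w 0.177 F [-0.8  0.4 -0.9] g 43.9
True
seat t 26.31 p [ 0.4654 -0.0327  0.0934] w 0.177 F [-1.5  0.1  6.7] g 44.9
rel t 26.66 p [ 0.4647 -0.0328  0.0926] w 0.448 F [ 0.2 -0.4 -0.1] g 0.0
away t 28.64 p [0.42   0.1988 0.2494] w 0.449 F [-0.2 -0.6  0.2] g 0.0
scene 1199 slope deg [-0.3  0.1] z 0.0853 c 0.4655 -0.0317 r 0.0546
top 1380 slope deg [ 0.1 -0.1] z 0.0839 c 0.4638 -0.0314 r 0.054
scene 1617 slope deg [-0.3 -0.1] z 0.0852 c 0.6188 -0.0791 r 0.0542
top 1261 slope deg [-0.2  0.1] z 0.0839 c 0.6173 -0.0794 r 0.0546
```

View pics/s5.png

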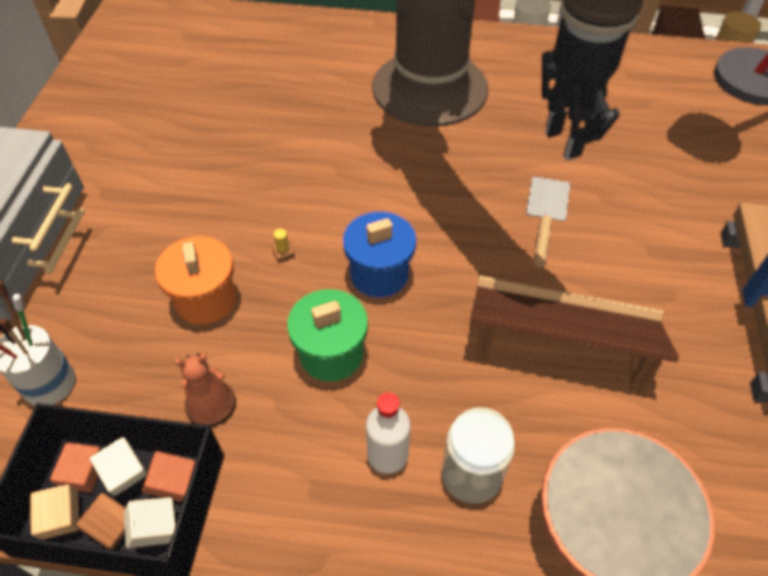

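Both tubs are closed, with level lids at (327,325) green and (380,240) blue. The rack is empty and everything else stands where it was.

```bash
python3 -c "
from h import *
print(manip.hand_in())"
```

```text
the job is handed in; nothing more can be done
None
```

The green stamp is in the green tub, both tubs are closed with their own lids (level and fully down by both cameras), and the job was handed in at about 29 s.

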